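Level the sandwich-counter stand and hold it pressed

ROBOT

A 7-joint arm with a two-finger parallel gripper is mounted at the origin on the work surface. World frame = base frame: x ahead of the robot, y to its left, z up, the work surface at z = 0. Lengths are in m, angles in rad, forces in N, time in s.
With the tool pointing down it reaches from about 0.425 to 0.875 m from the base axis. Payload 8.4 kg.
Tool frame: the origin (TCP) lies at the very end of the fingers, on their centre line; the grasp point (between the pads) lies 19 mm behind it; z points along the fingers, y is the line along which they close (so a half turn about z gives the same grasp; the last joint's range is limited). The gripper opens to 87 mm and grips with 3 to 60 N. Pads are 19 mm wide; open, the fingers measure 117 mm over their backs; the gripper's body (75 mm by 190 mm) begins 51 mm behind the grasp point.
Start: joints at [1.064, 0.333, 0.04, 1.465, -0.013, 1.343, -0.059], TCP at [0.258, -0.597, 0.223] pointing down, gripper open.
Joint ranges: [-2.58, 2.58], [-0.38, 2.09], [-1.3, 1.39], [0.25, 2.4], [-1.5, 4.64], [0.08, 2.09], [-2.65, 2.65]. Speed limits (rad/s): [2.22, 2.22, 2.79, 2.79, 3.14, 3.14, 3.14].

INTERFACE

Orientations are given as a rotation vector (axis times angle).
In Python, from bench import sense, cams, job gives the robot as it stands.
- The arm moves only by the tool play_rows, never from a script. Its argument "deltas" is a list of rows, each a list of 3 entries, a list of its own where there are three numbers: the shift along the tool's x, y, z normalised to -1 to 1, where 1 is 0.8 m, then the turn, a rotation vector about the tool's x, y, z normalised to -1 to 1, where 1 is 120 degrees, then the opening, from -1 (shut) to 1 (fully open). A call has 1 to 8 rows; each row is the pose to reach, as a shift and turn from the pose commanded when the call began, along the tool's axes at that moment; what a row does not reach only later rows make up. A row lasts 1/12 s, in which the tool goes at most 41.7 mm and 7.16 degrees, less where a joint would pass 70% of its speed; a pose out of reach is approached as far as the arm can. A call with a number of a shift or a turn outside -1 to 1 is refused whole. A call with a gripper value outside its range is refused whole. The fingers move at their own pace and stop on an object; "force" is the grip in N (left out, the last holds). Time passes only in rows, so rows that repeat a pose let the fingers close. It gives the time, the measured TCP pose, the force, the opening and the grip force at its end, in the units of the state.
- sense(): the state, without advancing time (a new reading comes with each control period).
- cams.get_image(name): name is "scene" or "top" or "wrist"; returns a dict with "image" (420x560x3 uint8, blue, green, red), "mtx" (3x3 intrinsics, pixels), "R" (3x3) and "t" (3): a world point X has camera coordinates R X + t; the wrist camera has in their place "tool_from_camera" (4x4, takes a point from camera to tool coordinates, whose origin is the TCP and whose axes are the flange's). Camera axes: x right, y down, z forward; pixel columns grow to the right and rows downward; lengths in m; the calibration is good to about 2 mm. A picture is of the moment at which its call begins: read the wrist's pose just before it. There is no depth.
- job.hand_in(): hands the job in; it is judged then, once.
The state is a dict: "time": time; "qpos": joint angles; "dq": joint speeds; "joint_torque": joint torques, N m; "eef_pos": TCP position; "tool_rot": TCP orientation; "contact_force": force on the tool from outside, world axes, zero at the start; "wrist_torque": the same for the moment, N m; "finger_gap": opening from 0.0 (shut) to 1.0 (fully open); "grasp_force": force on a finger pad.
Only numpy, scipy, OpenCV 4.12 (cv2) and the standard library are available. Lean on these libraries where they do the work, as an engineer would, in place of code of your own. Each camera call takes 0.05 s, during which the arm holds its last target. There are 200 camera calls.

TASK

Gently lay the blue spirit level lengthwise on the black strip of the little metal stand and let go of it. Then take the orange wing of the levelling knob, press it down until that end of the sprung shelf is fully down on its stop, and turn the knob until the bubble stands between the two lines. Finish while still holding the knob pressed down, with the bubble centred, and leave everything else on the counter where it is.

Things in the scene. Friction and masses are not known exactly. Their poses are not given: they have to be found in the camera images.
- stand: Fixed levelling stand on the worktop: dark steel base 170 x 335 mm, light grey metal shelf 180 x 335 mm with its top about 100 mm above the worktop. Origin: centre of the base's underside. y axis along its length: the shelf is hinged near its +y end (hinge line along x, at y = +160 mm, 86 mm up), the knob is near its -y end (y = -125 mm). Includes shelf and knob.
- strip (a point): Centre of the black rubber strip (56 x 200 mm, level with the shelf's top surface) on which the spirit level belongs, 105 mm from the hinge line; moves with the shelf: y along the strip towards the hinge end, z up out of the shelf.
- carrier (a joint): Lift of the sprung shelf off its stop, rad: 0 = knob end fully down on its stop, 0.012 = sprung up (knob 3 mm higher). It springs up unless the knob end is pressed with roughly 9 to 11 N.
- knob: Levelling knob standing up out of the shelf, 285 mm from the hinge line: black disc 62 mm across and 8 mm thick, with an orange wing on it 54 mm long (its x axis), 14 mm thick (its y axis), 34 mm tall. Origin on the axis at the disc's underside, z up. Turned clockwise seen from above it raises the knob end by 3 mm per rad; it stays where it is left.
- knob_grip (a point): Point on the knob's axis in the wing, 29 mm above the disc's underside (21 mm above the disc's top face, 12 mm below the wing's top); axes as knob. Levelling takes about 0.6 to 2.1 rad of clockwise turn: the pressed-down knob end always starts too low.
- level: Loose spirit level: blue bar 180 x 44 x 30 mm (x, y, z), black rubber ends, yellow-green window with white bubble on top, face up. 0.26 to 0.4 kg. Origin: centre of its underside; x along its length. Starts flat on the worktop, left or right of the stand.
- bubble (a joint): Position of the bubble's centre along the level's own x, m: 0 = centred; the bubble (30 mm long) floats towards the higher end, 2 mm per mrad of tilt, stops at +-38 mm and takes 2 to 3 s to settle. The two black lines are at +-23 mm, so the bubble is between them within about +-7 mm.
- container: Bystander: white food box with green lid, 136 x 96 x 60 mm, on the other side of the stand. Origin: centre of its underside.
- sprayer: Bystander: pink spray bottle, 72 mm across, 160 mm tall. Origin: centre of its underside.
- bowl: Bystander: steel bowl, 150 mm across, 60 mm tall. Origin: centre of its underside.
- jar: Bystander: red jar, 68 mm across, 90 mm tall. Origin: centre of its underside.
- sauce: Bystander: amber bottle, 56 mm across, 130 mm tall. Origin: centre of its underside.
- spatula: Bystander: spatula lying on the worktop. Origin: on its underside.

How it is judged:
By the outcome, as a careful person would: the job done as asked, in the order asked, and still so for the second after the job is handed in, while the arm keeps its last pose, push and grip.
It also fails if it takes over 72 s, if anything falls off the work surface, if the arm or the gripper's body presses on something with over 40 N, if the wrist force passes 120 N, or if a joint passes its speed limit or range.

## Working session

There is one attempt and no reset: what is moved stays moved. The work goes in short steps, Python scripts to look and compute and a tool call to move; the robot and the scene stay as the last step left them, time stands still between calls to the robot, and variables do not carry over. Pictures are saved under pics/ and viewed, at most 10 in all, crops included, and the job is handed in when it is done.

Besides the shell and the picture viewer there is one more tool, called after "Request:" as name(argument=value, ...), one argument or row to a line, values as JSON. play_rows: Moves the arm, as the interface text tells. Scaled input: -1 to 1 covers 0.8 m each way for a shift and 120 degrees each way for a turn. Its arguments: {"type":"object","properties":{"deltas":{"type":"array","items":{"type":"array"}},"force":{"type":"number"}},"required":["deltas"]}

```bash
ls; mkdir -p pics; python3 - <<'E'
from bench import sense,cams
import cv2,numpy as np
s=sense();print({k:np.round(v,3).tolist() for k,v in s.items()})
ims=[]
for n in("scene","top"):
    d=cams.get_image(n);ims.append(d);cv2.imwrite(f"pics/{n}0.png",d["image"]);print(n,d["mtx"].tolist(),np.round(d["R"],4).tolist(),d["t"])
E
```

```text
pics
{'time': 0.0, 'qpos': [1.064, 0.334, 0.04, 1.466, -0.013, 1.343, -0.058], 'dq': [-0.0, 0.001, -0.001, -0.001, 0.001, -0.001, -0.0], 'joint_torque': [-0.001, -65.636, 1.335, -40.381, -0.06, 0.045, 0.0], 'eef_pos': [0.258, -0.596, 0.222], 'tool_rot': [-3.075, -0.636, 0.001], 'contact_force': [-0.35, -0.267, -0.537], 'wrist_torque': [0.006, 0.031, 0.017], 'grasp_force': 0.0, 'finger_gap': 1.001}
scene [[436.78960730612675, 0.0, 282.9322071846757], [0.0, 436.78960730612675, 210.6560418131746], [0.0, 0.0, 1.0]] [[-0.2708, 0.9623, 0.0245], [0.5308, 0.1705, -0.8302], [-0.8031, -0.2118, -0.557]] [ 0.24111069 -0.20708733  2.02521132]
top [[462.4658276029323, 0.0, 280.1013438018107], [0.0, 462.4658276029323, 209.04803898350764], [0.0, 0.0, 1.0]] [[0.0194, -0.9998, 0.0049], [-0.999, -0.0196, -0.0403], [0.0404, -0.0041, -0.9992]] [-0.11954415  0.62276864  1.37264091]
```

View pics/scene0.png

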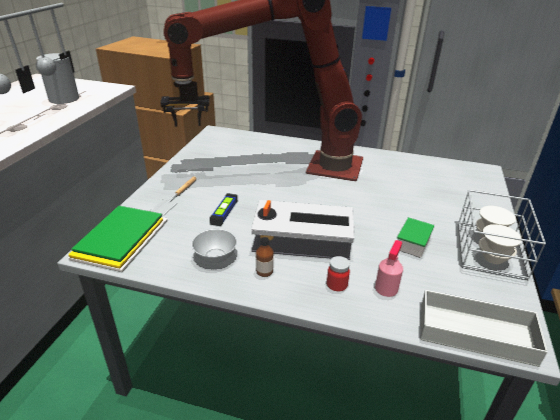

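View pics/top0.png

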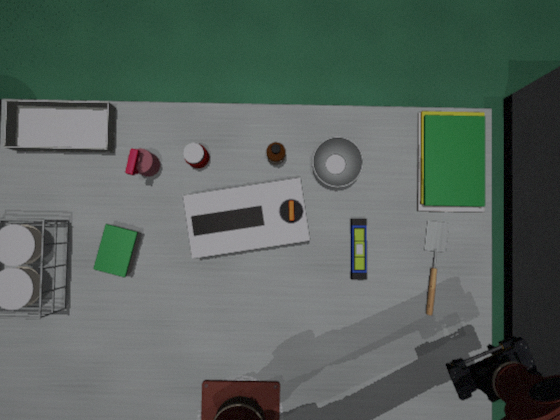

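The pictures show the level at top (359,249) / scene (224,209), the knob's orange wing at (291,210) / (267,208), and the black strip at (228,220) / (320,220). The bowl stands next to the knob at top (337,163), and the sauce bottle is at (276,153). Next I segment and triangulate.

```bash
cat > h.py <<'E'
import cv2,numpy as np
from bench import sense,cams
from scipy.spatial.transform import Rotation as Rn
def cam(n):
    s=sense();d=cams.get_image(n)
    if n=="wrist":
        T=np.eye(4);T[:3,:3]=Rn.from_rotvec(s["tool_rot"]).as_matrix();T[:3,3]=s["eef_pos"]
        M=np.linalg.inv(T@np.array(d["tool_from_camera"]));d["R"],d["t"]=M[:3,:3],M[:3,3]
    d["P"]=np.array(d["mtx"])@np.c_[d["R"],d["t"]];return d
def tri(a,pa,b,pb):
    X=cv2.triangulatePoints(a["P"],b["P"],np.float64(pa).T.reshape(2,-1),np.float64(pb).T.reshape(2,-1));return (X[:3]/X[3]).T
def onz(d,p,z):  # pixels -> points on plane z
    P=d["P"];H=np.c_[P[:,:2],P[:,2]*z+P[:,3]]
    q=np.linalg.solve(H,np.c_[np.atleast_2d(p),np.ones(len(np.atleast_2d(p)))].T);return (q[:2]/q[2]).T
def blob(d,lo,hi,box):
    x0,y0,x1,y1=box;m=cv2.inRange(cv2.cvtColor(d["image"],cv2.COLOR_BGR2HSV),lo,hi)
    k=np.zeros_like(m);k[y0:y1,x0:x1]=m[y0:y1,x0:x1]
    n,l,st,c=cv2.connectedComponentsWithStats(k)
    i=1+np.argmax(st[1:,4]);pts=cv2.findNonZero((l==i).astype(np.uint8))
    return c[i],st[i],cv2.boxPoints(cv2.minAreaRect(cv2.convexHull(pts)))
E
python3 - <<'E'
from h import *
s=cam("scene");t=cam("top")
np.set_printoptions(precision=4,suppress=True)
for n,lo,hi,bt,bs in [("win",(25,120,90),(45,255,255),(345,210,375,285),(205,190,242,228)),
  ("wing",(5,150,100),(20,255,255),(278,195,305,228),(255,195,280,222)),
  ("strip",(0,0,0),(180,255,60),(185,200,268,240),(285,208,353,230))]:
    a,b=blob(t,lo,hi,bt),blob(s,lo,hi,bs)
    ca=a[2].mean(0);cb=b[2].mean(0)
    print(n,a[1],b[1],"tri",tri(t,ca,s,cb));z={"win":.03,"wing":.13,"strip":.1}[n]
    print(onz(t,a[2],z).round(3).tolist(),onz(t,ca,z),onz(s,cb,z))
w=cam("wrist");print(w["mtx"],w["tool_from_camera"])
E
```

```text
win [354 229  11  41 317] [215 197  18  18 103] tri [[ 0.5111 -0.3439  0.0294]]
[[0.569, -0.326], [0.571, -0.355], [0.453, -0.36], [0.451, -0.331]] [[ 0.5109 -0.3432]] [[ 0.512  -0.3441]]
wing [289 200   5  21  98] [263 200   7  16  76] tri [[ 0.6186 -0.1381  0.1305]]
[[0.646, -0.131], [0.646, -0.142], [0.591, -0.143], [0.591, -0.132]] [[ 0.6182 -0.1368]] [[ 0.6181 -0.1398]]
strip [ 192  206   72   29 1292] [291 213  57  13 455] tri [[0.5871 0.0405 0.101 ]]
[[0.596, 0.142], [0.629, -0.051], [0.578, -0.06], [0.545, 0.132]] [[0.587  0.0408]] [[0.5858 0.04  ]]
[[324.6984   0.     280.3861]
 [  0.     324.6984 206.62  ]
 [  0.       0.       1.    ]] [[ 0.0006 -0.9705 -0.2411  0.0659]
 [ 1.      0.0006  0.0001  0.001 ]
 [ 0.0001 -0.2411  0.9705 -0.1621]
 [ 0.      0.      0.      1.    ]]
```

```bash
cat >> h.py <<'E'
def plan(xyz,yaw,c=None):
    """normalised shift, turn from pose c (pos, rotvec; measured by default) to tool-down pose with tool x at yaw deg"""
    s=sense();p,r=c if c else (s["eef_pos"],s["tool_rot"])
    A=Rn.from_rotvec(r);B=Rn.from_euler("z",yaw,degrees=True)*Rn.from_euler("x",180,degrees=True)
    sh=A.inv().apply(np.array(xyz)-p);tu=(A.inv()*B).as_rotvec(degrees=True)
    print("dist",np.linalg.norm(sh).round(3),"deg",np.linalg.norm(tu).round(2),"| shift",(sh/.8).round(4).tolist(),"turn",(tu/120).round(4).tolist())
E
python3 -c "
from h import *
plan([.511,-.344,.15],2.4)"
```

```text
dist 0.365 deg 20.97 | shift [0.4159, -0.1641, 0.0902] turn [-0.0004, 0.0001, 0.1747]
```

Request:
play_rows(
  deltas=[
    [[0.416,-0.164,0.09],[0,0,0.175],1],
    [[0.416,-0.164,0.09],[0,0,0.175],1],
    [[0.416,-0.164,0.09],[0,0,0.175],1],
    [[0.416,-0.164,0.09],[0,0,0.175],1],
    [[0.416,-0.164,0.09],[0,0,0.175],1],
    [[0.416,-0.164,0.09],[0,0,0.175],1],
    [[0.416,-0.164,0.09],[0,0,0.175],1],
    [[0.416,-0.164,0.09],[0,0,0.175],1],
  ],
  force=25,
)

```text
time: 0.92
eef_pos: [0.4878, -0.3671, 0.1573]
tool_rot: [3.141, 0.065, 0.0]
contact_force: [0.9, -0.6, -1.2]
finger_gap: 1.001
grasp_force: 0.0
```

Request:
play_rows(
  deltas=[
    [[0.04,0,0],[0,0,0],1],
    [[0.04,0,0],[0,0,0],1],
  ],
)

```text
time: 1.08
eef_pos: [0.5247, -0.362, 0.1565]
tool_rot: [-3.138, -0.078, -0.003]
contact_force: [-0.3, 1.0, 0.4]
finger_gap: 0.999
grasp_force: 0.0
```

```bash
python3 - <<'E'
from h import *
np.set_printoptions(precision=4,suppress=True)
w=cam("wrist");t=cam("top");cv2.imwrite("pics/w1.png",w["image"])
for n,lo,hi in [("win",(25,100,70),(45,255,255)),("blue",(105,120,40),(130,255,255))]:
    a=blob(w,lo,hi,(0,0,560,420));print(n,a[1],a[2]);print(onz(w,a[2],.03),onz(w,a[2],.03).mean(0))
    b=blob(t,lo,hi,(345,210,375,285));print(tri(t,b[2].mean(0),w,a[2].mean(0)))
print(sense()["eef_pos"],sense()["tool_rot"])
E
```

```text
win [ 243  144   34   91 2141] [[243. 144.]
 [276. 144.]
 [276. 234.]
 [243. 234.]]
[[ 0.5742 -0.3272]
 [ 0.5757 -0.3561]
 [ 0.493  -0.36  ]
 [ 0.4914 -0.3291]] [ 0.5336 -0.3431]
[[ 0.5568 -0.3364  0.0797]]
blue [ 235  133   50  122 1659] [[233.601  253.952 ]
 [236.0276 132.6206]
 [284.4083 133.5882]
 [281.9816 254.9196]]
[[ 0.471  -0.3207]
 [ 0.5836 -0.321 ]
 [ 0.5849 -0.3629]
 [ 0.4724 -0.3666]] [ 0.528  -0.3428]
[[ 0.5586 -0.334   0.0937]]
[ 0.5197 -0.3664  0.157 ] [-3.1403 -0.0686  0.0009]
```

View pics/w1.png

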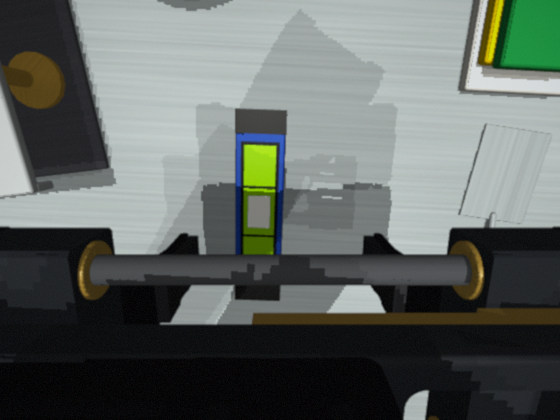

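The wrist view shows the level between the fingers, with its blue bar at columns 235–284 and its window at (259,190), face up. This agrees with the first measurement: centre (0.511,-0.344), yaw about 2°.

```bash
python3 -c "
from h import *
plan([.511,-.344,.06],2.2);plan([.511,-.344,.009],2.2)"
```

```text
dist 0.1 deg 0.3 | shift [-0.0095, -0.0284, 0.1212] turn [-0.0003, 0.0003, 0.0025]
dist 0.15 deg 0.3 | shift [-0.0095, -0.0284, 0.185] turn [-0.0003, 0.0003, 0.0025]
```

Request:
play_rows(
  deltas=[
    [[-0.0095,-0.0285,0.03],[0,0,0.0025],1],
    [[-0.0095,-0.0285,0.07],[0,0,0.0025],1],
    [[-0.0095,-0.0285,0.11],[0,0,0.0025],1],
    [[-0.0095,-0.0285,0.14],[0,0,0.0025],1],
    [[-0.0095,-0.0285,0.16],[0,0,0.0025],1],
    [[-0.0095,-0.0285,0.175],[0,0,0.0025],1],
    [[-0.0095,-0.0285,0.18],[0,0,0.0025],1],
    [[-0.0095,-0.0285,0.18],[0,0,0.0025],1],
  ],
)

```text
time: 1.85
eef_pos: [0.5092, -0.3455, 0.0131]
tool_rot: [-3.141, -0.055, 0.002]
contact_force: [0.0, 0.8, -0.3]
finger_gap: 0.998
grasp_force: 0.0
```

Request:
play_rows(
  deltas=[
    [[0,0,0],[0,0,0],0.2],
    [[0,0,0],[0,0,0],-0.2],
    [[0,0,0],[0,0,0],-0.4],
    [[0,0,0],[0,0,0],-0.4],
    [[0,0,0],[0,0,0],-0.4],
    [[0,0,0],[0,0,0],-0.4],
  ],
)

```text
time: 2.35
eef_pos: [0.5103, -0.345, 0.0139]
tool_rot: [3.141, 0.057, 0.001]
contact_force: [-0.6, 0.2, 0.8]
finger_gap: 0.631
grasp_force: 0.0
```

Request:
play_rows(
  deltas=[
    [[0,0,0],[0,0,0],-0.4],
    [[0,0,0],[0,0,0],-0.4],
    [[0,0,0],[0,0,0],-0.4],
    [[0,0,0],[0,0,0],-0.4],
    [[0,0,0],[0,0,0],-0.4],
    [[0,0,0],[0,0,0],-0.4],
  ],
)

```text
time: 2.85
eef_pos: [0.5102, -0.3446, 0.0136]
tool_rot: [-3.141, -0.057, 0.0]
contact_force: [-1.8, 2.6, 3.5]
finger_gap: 0.505
grasp_force: 24.9
```

Request:
play_rows(
  deltas=[
    [[0,0,-0.02],[0,0,0],-0.4],
    [[0,0,-0.05],[0,0,0],-0.4],
    [[0,0,-0.09],[0,0,0],-0.4],
    [[0,0,-0.14],[0,0,0],-0.4],
    [[0,0,-0.19],[0,0,0],-0.4],
    [[0,0,-0.23],[0,0,0],-0.4],
    [[0,0,-0.25],[0,0,0],-0.4],
    [[0,0,-0.25],[0,0,0],-0.4],
  ],
)

```text
time: 3.52
eef_pos: [0.5116, -0.3465, 0.2179]
tool_rot: [3.137, 0.056, 0.009]
contact_force: [1.1, -0.8, -3.5]
finger_gap: 0.5
grasp_force: 24.9
```

```bash
python3 -c "
from h import *
plan([.587,.041,.2],99.6);plan([.545,-.15,.21],50)"
```

```text
dist 0.395 deg 97.57 | shift [0.1112, -0.4809, 0.021] turn [0.0038, -0.0002, -0.8131]
dist 0.199 deg 47.97 | shift [0.0504, -0.2441, 0.0092] turn [0.003, -0.0016, -0.3998]
```

Request:
play_rows(
  deltas=[
    [[0.01,-0.03,0],[0,0,-0.06],-0.4],
    [[0.02,-0.06,0],[0,0,-0.12],-0.4],
    [[0.03,-0.1,0],[0,0,-0.18],-0.4],
    [[0.04,-0.14,0],[0,0,-0.24],-0.4],
    [[0.05,-0.18,0],[0,0,-0.3],-0.4],
    [[0.05,-0.22,0],[0,0,-0.36],-0.4],
    [[0.06,-0.26,0],[0,0,-0.42],-0.4],
    [[0.07,-0.3,0],[0,0,-0.46],-0.4],
  ],
)

```text
time: 4.18
eef_pos: [0.5564, -0.102, 0.2114]
tool_rot: [-2.752, -1.513, 0.004]
contact_force: [0.4, -0.4, -3.0]
finger_gap: 0.502
grasp_force: 24.9
```

```bash
python3 -c "
from h import *
plan([.587,.041,.2],99.6)"
```

```text
dist 0.147 deg 41.98 | shift [0.1714, -0.0634, 0.0141] turn [-0.0013, 0.0002, -0.3498]
```

Request:
play_rows(
  deltas=[
    [[0.03,-0.01,0],[0,0,-0.05],-0.4],
    [[0.06,-0.02,0],[0,0,-0.11],-0.4],
    [[0.1,-0.04,0],[0,0,-0.17],-0.4],
    [[0.13,-0.05,0],[0,0,-0.23],-0.4],
    [[0.16,-0.06,0],[0,0,-0.29],-0.4],
    [[0.171,-0.063,0.01],[0,0,-0.33],-0.4],
    [[0.171,-0.063,0.014],[0,0,-0.35],-0.4],
    [[0.171,-0.063,0.014],[0,0,-0.35],-0.4],
  ],
)

```text
time: 4.85
eef_pos: [0.5878, 0.0398, 0.1992]
tool_rot: [-2.028, -2.395, 0.004]
contact_force: [-0.3, -1.7, -2.1]
finger_gap: 0.503
grasp_force: 24.9
```

Request:
play_rows(
  deltas=[
    [[0,0,0],[0,0,0],-0.4],
    [[0,0,0],[0,0,0],-0.4],
    [[0,0,0],[0,0,0],-0.4],
  ],
)

```text
time: 5.1
eef_pos: [0.589, 0.0384, 0.2021]
tool_rot: [2.038, 2.391, -0.0]
contact_force: [-0.1, 0.3, -3.8]
finger_gap: 0.504
grasp_force: 24.9
```

```bash
python3 - <<'E'
from h import *
np.set_printoptions(precision=4,suppress=True)
w=cam("wrist");cv2.imwrite("pics/w2.png",w["image"])
print(sense()["eef_pos"],sense()["tool_rot"],sense()["qpos"])
a=blob(w,(5,150,60),(20,255,255),(0,0,560,420));print(a[1:])
plan([.587,.041,.117],99.6)
E
```

```text
[0.5891 0.0385 0.2023] [ 2.037   2.3914 -0.0002] [ 0.2931  0.2676 -0.5177  1.6212  0.1369  1.2889 -0.0878]
(array([450, 308,  53,  16, 301], dtype=int32), array([[449.678 , 322.3025],
       [450.1376, 307.5981],
       [502.4302, 309.2322],
       [501.9707, 323.9366]], dtype=float32))
dist 0.085 deg 0.45 | shift [0.0035, -0.0021, 0.1067] turn [0.0, 0.0001, -0.0037]
```

View pics/w2.png

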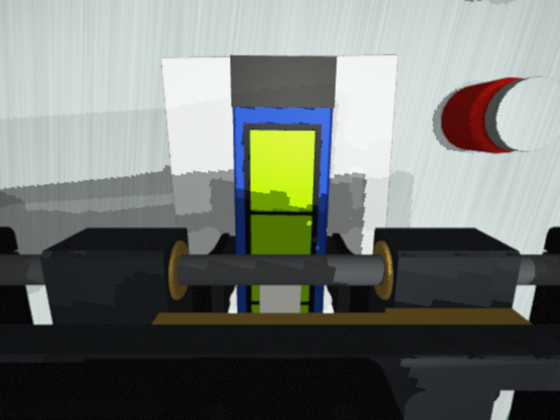

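The level hangs straight along the shelf. It is held about 0–4 mm off centre along its length, well within the strip's 10 mm margin, and I'll correct 2 mm. Now lowering.

Request:
play_rows(
  deltas=[
    [[0.001,-0.002,0.02],[0,0,-0.004],-0.4],
    [[0.001,-0.002,0.05],[0,0,-0.004],-0.4],
    [[0.001,-0.002,0.075],[0,0,-0.004],-0.4],
    [[0.001,-0.002,0.09],[0,0,-0.004],-0.4],
    [[0.001,-0.002,0.098],[0,0,-0.004],-0.4],
    [[0.001,-0.002,0.101],[0,0,-0.004],-0.4],
    [[0.001,-0.002,0.101],[0,0,-0.004],-0.4],
    [[0.001,-0.002,0.101],[0,0,-0.004],-0.4],
  ],
)

```text
time: 5.82
eef_pos: [0.588, 0.0398, 0.1226]
tool_rot: [2.024, 2.401, 0.002]
contact_force: [-0.8, 0.4, -4.1]
finger_gap: 0.506
grasp_force: 24.9
```

Request:
play_rows(
  deltas=[
    [[0,0,0.0012],[0,0,0],-0.4],
    [[0,0,0.0024],[0,0,0],-0.4],
    [[0,0,0.0036],[0,0,0],-0.4],
    [[0,0,0.0048],[0,0,0],-0.4],
    [[0,0,0.006],[0,0,0],-0.4],
    [[0,0,0.0068],[0,0,0],-0.4],
    [[0,0,0.0068],[0,0,0],-0.4],
  ],
)

```text
time: 6.4
eef_pos: [0.5872, 0.0397, 0.1159]
tool_rot: [-2.025, -2.402, 0.0]
contact_force: [-0.3, 0.2, -3.0]
finger_gap: 0.504
grasp_force: 24.9
```

Request:
play_rows(
  deltas=[
    [[0,0,0.0008],[0,0,0],-0.4],
    [[0,0,0.0016],[0,0,0],-0.4],
    [[0,0,0.0024],[0,0,0],-0.4],
    [[0,0,0.0024],[0,0,0],-0.4],
  ],
)

```text
time: 6.73
eef_pos: [0.5873, 0.0398, 0.1141]
tool_rot: [-2.025, -2.402, 0.0]
contact_force: [0.0, 0.6, -3.5]
finger_gap: 0.503
grasp_force: 24.9
```

Request:
play_rows(
  deltas=[
    [[0,0,0.0006],[0,0,0],-0.4],
    [[0,0,0.0012],[0,0,0],-0.4],
    [[0,0,0.0018],[0,0,0],-0.4],
    [[0,0,0.0018],[0,0,0],-0.4],
  ],
)

```text
time: 7.07
eef_pos: [0.5876, 0.0398, 0.1138]
tool_rot: [2.024, 2.402, 0.0]
contact_force: [-2.9, -1.2, 6.8]
finger_gap: 0.502
grasp_force: 24.9
```

Request:
play_rows(
  deltas=[
    [[0,0,-0.0006],[0,0,0],-0.4],
    [[0,0,-0.0008],[0,0,0],-0.4],
    [[0,0,-0.0008],[0,0,0],0.1],
    [[0,0,-0.0008],[0,0,0],0.2],
    [[0,0,-0.0008],[0,0,0],0.4],
    [[0,0,-0.0008],[0,0,0],0.6],
    [[0,0,-0.0008],[0,0,0],0.6],
    [[0,0,-0.0008],[0,0,0],0.6],
  ],
)

```text
time: 7.73
eef_pos: [0.5874, 0.0398, 0.1133]
tool_rot: [-2.025, -2.402, -0.0]
contact_force: [-0.4, 0.3, 0.1]
finger_gap: 0.771
grasp_force: 0.0
```

Request:
play_rows(
  deltas=[
    [[0,0,-0.01],[0,0,0],0.6],
    [[0,0,-0.03],[0,0,0],0.6],
    [[0,0,-0.07],[0,0,0],0.6],
    [[0,0,-0.11],[0,0,0],0.6],
    [[0,0,-0.14],[0,0,0],0.6],
    [[0,0,-0.15],[0,0,0],0.6],
  ],
)

```text
time: 8.23
eef_pos: [0.5889, 0.0403, 0.2385]
tool_rot: [2.022, 2.399, 0.006]
contact_force: [0.5, 0.4, -0.1]
finger_gap: 0.799
grasp_force: 0.0
```

```bash
python3 - <<'E'
from h import *
np.set_printoptions(precision=4,suppress=True)
print(sense()["eef_pos"],sense()["tool_rot"],sense()["contact_force"])
t=cam("top");s=cam("scene");w=cam("wrist")
cv2.imwrite("pics/c3.png",np.vstack([cv2.resize(t["image"][170:270,170:320],(600,400),interpolation=0)[:300],cv2.resize(s["image"][190:265,240:370],(520,300)).copy() if 0 else cv2.resize(s["image"][190:265,240:370],(600,300))]))
cv2.imwrite("pics/w3.png",w["image"])
b=blob(t,(105,120,40),(130,255,255),(185,180,275,250));p=onz(t,b[2],.131);print(b[1],p,p.mean(0))
plan([.618,-.137,.2],181)
plan([.618,-.137,.2],140)
E
```

```text
[0.5889 0.0403 0.2385] [2.0217 2.3989 0.0065] [ 0.5051  0.4089 -0.1146]
[232 210  20  18 110] [[ 0.6118  0.0263]
 [ 0.6177 -0.0232]
 [ 0.5731 -0.0287]
 [ 0.5672  0.0208]] [ 0.5925 -0.0012]
dist 0.183 deg 81.26 | shift [-0.2242, 0.0002, 0.0422] turn [0.0003, 0.0004, -0.6772]
dist 0.183 deg 40.26 | shift [-0.2242, 0.0002, 0.0422] turn [0.0004, 0.0003, -0.3355]
```

View pics/c3.png

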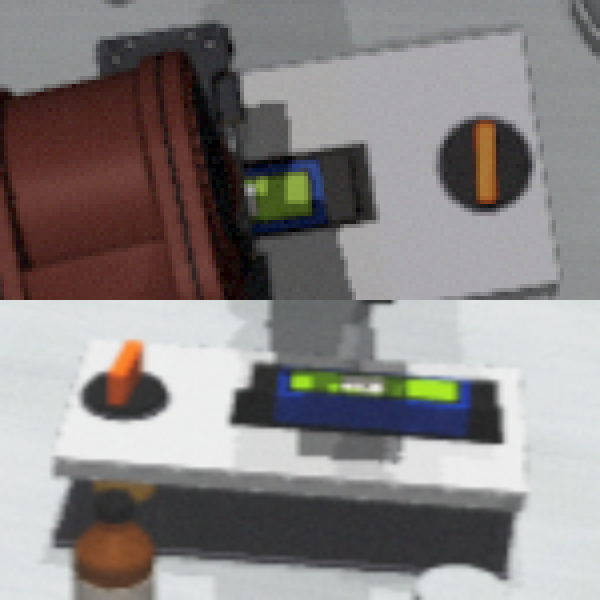

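The level lies centred on the strip and has been released, and the wing stands nearly along world x. Moving above the knob.

Request:
play_rows(
  deltas=[
    [[-0.03,0,0],[0,0,-0.06],0.6],
    [[-0.06,0,0],[0,0,-0.12],0.6],
    [[-0.1,0,0],[0,0,-0.18],0.3],
    [[-0.14,0,0],[0,0,-0.24],0],
    [[-0.18,0,0],[0,0,-0.3],0],
    [[-0.21,0,0],[0,0,-0.36],0],
    [[-0.224,0,0.02],[0,0,-0.42],0],
    [[-0.224,0,0.04],[0,0,-0.47],0],
  ],
)

```text
time: 9.05
eef_pos: [0.6172, -0.1414, 0.1992]
tool_rot: [-0.647, -3.073, 0.002]
contact_force: [-0.2, 0.4, -0.8]
finger_gap: 0.516
grasp_force: 0.0
```

```bash
python3 -c "
from h import *
plan([.60,-.137,.2],181)"
```

```text
dist 0.018 deg 24.78 | shift [0.0218, -0.0037, -0.001] turn [-0.0006, -0.0006, -0.2065]
```

```bash
python3 -c "
from h import *
plan([.648,-.137,.2],181)"
```

```text
dist 0.031 deg 24.78 | shift [-0.0331, 0.0205, -0.001] turn [-0.0006, -0.0006, -0.2065]
```

Request:
play_rows(
  deltas=[
    [[-0.01,0.005,0],[0,0,-0.05],0],
    [[-0.02,0.012,0],[0,0,-0.1],0],
    [[-0.033,0.02,0],[0,0,-0.15],0],
    [[-0.033,0.02,0],[0,0,-0.2],0],
    [[-0.033,0.02,0],[0,0,-0.206],0],
    [[-0.033,0.02,0],[0,0,-0.206],0],
    [[-0.033,0.02,0],[0,0,-0.206],0],
  ],
)

```text
time: 9.63
eef_pos: [0.6476, -0.133, 0.2003]
tool_rot: [0.018, -3.14, -0.001]
contact_force: [0.4, 0.7, 0.4]
finger_gap: 0.502
grasp_force: 0.0
```

```bash
python3 - <<'E'
from h import *
np.set_printoptions(precision=4,suppress=True)
print(sense()["eef_pos"],sense()["tool_rot"],sense()["qpos"])
w=cam("wrist");cv2.imwrite("pics/w4.png",w["image"]);s=cam("scene")
a=blob(w,(5,150,60),(20,255,255),(0,0,560,420));print(a[1:]);p=onz(w,a[2],.142);print(p,p.mean(0))
E
```

```text
[ 0.6476 -0.133   0.2003] [ 0.0183 -3.1399 -0.0005] [ 0.5863  0.4375 -0.6161  1.4358  0.2534  1.3498  1.5414]
(array([ 264,  140,   23,   79, 1635], dtype=int32), array([[263.4331, 140.159 ],
       [284.8442, 139.5473],
       [287.0824, 217.8833],
       [265.6713, 218.4951]], dtype=float32))
[[ 0.5922 -0.1456]
 [ 0.5916 -0.1314]
 [ 0.6457 -0.129 ]
 [ 0.6464 -0.1441]] [ 0.619  -0.1375]
```

View pics/w4.png

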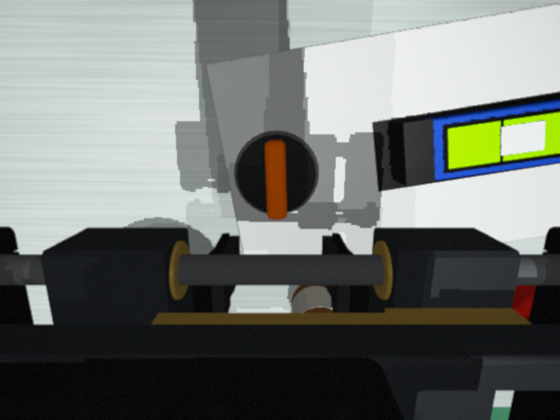

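The wing is at pixel (275,180), 14 × 54 mm on the plane z = 0.142 (so its top is at the expected height), centre (0.619,-0.1375), yaw about 2°.

```bash
python3 -c "
from h import *
plan([.619,-.1375,.2],182);plan([.619,-.1375,.1125],182)"
```

```text
dist 0.029 deg 1.28 | shift [0.0361, -0.0051, 0.0013] turn [-0.0, -0.0003, -0.0107]
dist 0.093 deg 1.28 | shift [0.036, -0.0051, 0.1106] turn [-0.0, -0.0003, -0.0107]
```

Request:
play_rows(
  deltas=[
    [[0.02,-0.005,0],[0,0,-0.01],0],
    [[0.036,-0.005,0.005],[0,0,-0.01],0],
    [[0.036,-0.005,0.03],[0,0,-0.01],0],
    [[0.036,-0.005,0.06],[0,0,-0.01],0],
    [[0.036,-0.005,0.085],[0,0,-0.01],0],
    [[0.036,-0.005,0.1],[0,0,-0.01],0],
    [[0.036,-0.005,0.108],[0,0,-0.01],0],
    [[0.036,-0.005,0.108],[0,0,-0.01],0],
  ],
)

```text
time: 10.4
eef_pos: [0.6189, -0.1373, 0.1139]
tool_rot: [0.056, -3.139, -0.001]
contact_force: [0.4, 0.2, 0.7]
finger_gap: 0.499
grasp_force: 0.0
```

Request:
play_rows(
  deltas=[
    [[0,0,0],[0,0,0],-0.3],
    [[0,0,0],[0,0,0],-0.6],
    [[0,0,0],[0,0,0],-0.9],
    [[0,0,0],[0,0,0],-0.9],
    [[0,0,0],[0,0,0],-0.9],
    [[0,0,0],[0,0,0],-0.9],
    [[0,0,0],[0,0,0],-0.9],
    [[0,0,0],[0,0,0],-0.9],
  ],
  force=40,
)

```text
time: 11.07
eef_pos: [0.6198, -0.1367, 0.1154]
tool_rot: [-0.058, 3.141, 0.001]
contact_force: [-1.1, 2.9, 4.2]
finger_gap: 0.157
grasp_force: 40.0
```

Request:
play_rows(
  deltas=[
    [[0,0,0.001],[0,0,0],-0.9],
    [[0,0,0.002],[0,0,0],-0.9],
    [[0,0,0.003],[0,0,0],-0.9],
    [[0,0,0.004],[0,0,0],-0.9],
    [[0,0,0.004],[0,0,0],-0.9],
    [[0,0,0.004],[0,0,0],-0.9],
  ],
)

```text
time: 11.57
eef_pos: [0.6203, -0.1369, 0.113]
tool_rot: [-0.057, 3.139, 0.0]
contact_force: [-1.7, 2.1, 8.8]
finger_gap: 0.156
grasp_force: 40.0
```

Request:
play_rows(
  deltas=[
    [[0,0,0.0008],[0,0,0],-0.9],
    [[0,0,0.0016],[0,0,0],-0.9],
    [[0,0,0.0024],[0,0,0],-0.9],
    [[0,0,0.0024],[0,0,0],-0.9],
  ],
)

```text
time: 11.9
eef_pos: [0.6207, -0.1369, 0.1118]
tool_rot: [-0.057, 3.138, -0.0]
contact_force: [-3.3, 1.2, 12.7]
finger_gap: 0.16
grasp_force: 40.0
```

```bash
cat >> h.py <<'E'
def bub(tag=None):
    w=cam("wrist");print({k:np.round(sense()[k],4).tolist() for k in("eef_pos","contact_force","wrist_torque","finger_gap")})
    if tag: cv2.imwrite(f"pics/{tag}.png",w["image"])
E
python3 -c "
from h import *
bub('w5')
for n in('top','scene'): cv2.imwrite(f'pics/{n}5.png',cam(n)['image'])
im=np.vstack([cv2.imread('pics/w5.png')[60:240],cv2.resize(cv2.imread('pics/top5.png')[190:240,170:310],(560,200),interpolation=0),cv2.resize(cv2.imread('pics/scene5.png')[195:250,240:370],(560,215))]);cv2.imwrite('pics/m5.png',im)"
```

```text
{'eef_pos': [0.6207, -0.1369, 0.1118], 'contact_force': [-2.2413, 1.8025, 12.9829], 'wrist_torque': [0.9523, 0.5083, 0.1582], 'finger_gap': 0.1572}
```

View pics/m5.png

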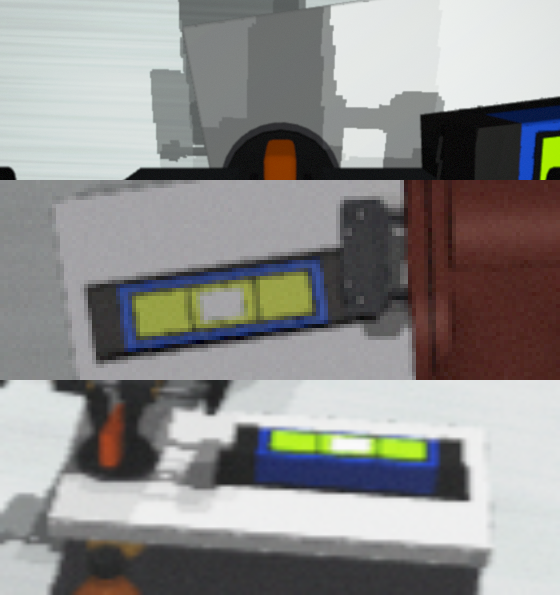

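The top camera shows the level clearly: window at (195–315, 300) in the middle crop, bubble near the middle. Pressing further to confirm the stop.

Request:
play_rows(
  deltas=[
    [[0,0,0.0008],[0,0,0],-0.9],
    [[0,0,0.0016],[0,0,0],-0.9],
    [[0,0,0.0024],[0,0,0],-0.9],
    [[0,0,0.0024],[0,0,0],-0.9],
    [[0,0,0.0024],[0,0,0],-0.9],
  ],
)

```text
time: 12.47
eef_pos: [0.6216, -0.1368, 0.1115]
tool_rot: [-0.057, 3.136, -0.001]
contact_force: [-4.3, 2.6, 22.7]
finger_gap: 0.159
grasp_force: 40.0
```

```bash
cat >> h.py <<'E'
def bubble():
    t=cam("top");h=cv2.cvtColor(t["image"],cv2.COLOR_BGR2HSV)
    # window + bubble: hull of yellow-green; bubble = unsaturated bright pixels inside
    g=cv2.inRange(h,(22,90,70),(48,255,255));g[:200]=0;g[240:]=0;g[:,:180]=0;g[:,270:]=0
    hull=cv2.convexHull(cv2.findNonZero(g));m=np.zeros_like(g);cv2.fillConvexPoly(m,hull,255)
    m=cv2.erode(m,np.ones((3,3)))
    v=((255-h[...,1].astype(float))*(m>0));v=np.clip(v-150,0,None)*(h[...,2]>110)
    yy,xx=np.nonzero(v);W=v[yy,xx];c=[(xx*W).sum()/W.sum(),(yy*W).sum()/W.sum()]
    q=onz(t,np.array([cv2.minAreaRect(hull)[0],c]),.131)
    u=np.array([-.171,.985]);s=sense()
    print("window",q[0].round(4),"bubble off (+hinge) mm",((q[1]-q[0])@u*1e3).round(1),"npix",len(W),"f",s["contact_force"].round(1),"z",s["eef_pos"][2].round(4),"t",s["time"])
E
python3 -c "
from h import *
bubble()"
```

```text
window [0.5858 0.0426] bubble off (+hinge) mm 10.7 npix 93 f [-4.1  2.3 22.2] z 0.1114 t 12.5167
```

Request:
play_rows(
  deltas=[
    [[0,0,-0.0002],[0,0,0.036],-0.9],
    [[0,0,-0.0005],[0,0,0.072],-0.9],
    [[0,0,-0.0008],[0,0,0.108],-0.9],
    [[0,0,-0.0011],[0,0,0.144],-0.9],
    [[0,0,-0.0014],[0,0,0.18],-0.9],
    [[0,0,-0.0017],[0,0,0.216],-0.9],
    [[0,0,-0.002],[0,0,0.252],-0.9],
    [[0,0,-0.0022],[0,0,0.287],-0.9],
  ],
  force=50,
)

```text
time: 13.18
eef_pos: [0.6215, -0.1371, 0.1133]
tool_rot: [0.879, 3.011, 0.001]
contact_force: [-4.1, 2.7, 22.1]
finger_gap: 0.155
grasp_force: 50.0
```

Request:
play_rows(
  deltas=[
    [[0,0,0],[0,0,0],-0.9],
    [[0,0,0],[0,0,0],-0.9],
    [[0,0,0],[0,0,0],-0.9],
    [[0,0,0],[0,0,0],-0.9],
    [[0,0,0],[0,0,0],-0.9],
    [[0,0,0],[0,0,0],-0.9],
    [[0,0,0],[0,0,0],-0.9],
    [[0,0,0],[0,0,0],-0.9],
  ],
)

```text
time: 13.85
eef_pos: [0.6216, -0.137, 0.1133]
tool_rot: [0.874, 3.012, 0.001]
contact_force: [-2.8, 2.5, 21.4]
finger_gap: 0.156
grasp_force: 50.0
```

Request:
play_rows(
  deltas=[
    [[0,0,0],[0,0,0],-0.9],
    [[0,0,0],[0,0,0],-0.9],
    [[0,0,0],[0,0,0],-0.9],
    [[0,0,0],[0,0,0],-0.9],
    [[0,0,0],[0,0,0],-0.9],
    [[0,0,0],[0,0,0],-0.9],
    [[0,0,0],[0,0,0],-0.9],
    [[0,0,0],[0,0,0],-0.9],
  ],
)

```text
time: 14.52
eef_pos: [0.6216, -0.137, 0.1133]
tool_rot: [0.874, 3.012, 0.001]
contact_force: [-3.4, 3.1, 21.8]
finger_gap: 0.154
grasp_force: 50.0
```

Request:
play_rows(
  deltas=[
    [[0,0,0],[0,0,0],-0.9],
    [[0,0,0],[0,0,0],-0.9],
    [[0,0,0],[0,0,0],-0.9],
    [[0,0,0],[0,0,0],-0.9],
    [[0,0,0],[0,0,0],-0.9],
    [[0,0,0],[0,0,0],-0.9],
    [[0,0,0],[0,0,0],-0.9],
    [[0,0,0],[0,0,0],-0.9],
  ],
)

```text
time: 15.18
eef_pos: [0.6216, -0.137, 0.1132]
tool_rot: [0.874, 3.012, 0.001]
contact_force: [-4.5, 3.2, 22.2]
finger_gap: 0.159
grasp_force: 50.0
```

```bash
python3 -c "
from h import *
bubble();print(sense()['qpos'].round(2))"
```

```text
window [0.5858 0.043 ] bubble off (+hinge) mm 4.3 npix 95 f [-2.7  3.  20.9] z 0.1133 t 15.2333
[ 0.54  0.43 -0.5   1.61  0.22  1.15  0.99]
```

```bash
python3 -c "
from h import *
t=cam('top')['image'];c=cv2.resize(t[195:245,180:280],(800,400),interpolation=0);cv2.imwrite('pics/z6.png',c)"
```

```text
(no output)
```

View pics/z6.png

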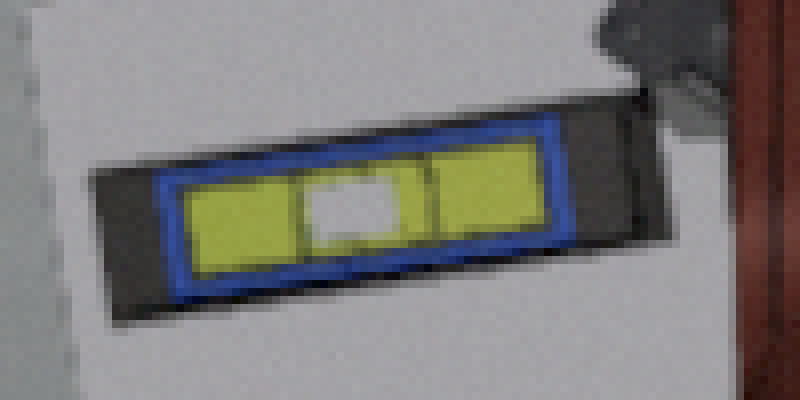

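The settled bubble spans columns 308–398, between lines at 300 and 432. That puts it about 4.5 mm towards the hinge end, so it needs about 0.2 rad more.

Request:
play_rows(
  deltas=[
    [[0,0,-0.0002],[0,0,0.03],-0.9],
    [[0,0,-0.0004],[0,0,0.06],-0.9],
    [[0,0,-0.0006],[0,0,0.09],-0.9],
    [[0,0,-0.0007],[0,0,0.1],-0.9],
    [[0,0,-0.0007],[0,0,0.1],-0.9],
    [[0,0,-0.0007],[0,0,0.1],-0.9],
    [[0,0,-0.0007],[0,0,0.1],-0.9],
    [[0,0,-0.0007],[0,0,0.1],-0.9],
  ],
)

```text
time: 15.95
eef_pos: [0.6216, -0.1371, 0.1139]
tool_rot: [1.184, 2.904, 0.002]
contact_force: [-3.5, 3.1, 21.9]
finger_gap: 0.152
grasp_force: 50.0
```

Request:
play_rows(
  deltas=[
    [[0,0,0],[0,0,0],-0.9],
    [[0,0,0],[0,0,0],-0.9],
    [[0,0,0],[0,0,0],-0.9],
    [[0,0,0],[0,0,0],-0.9],
    [[0,0,0],[0,0,0],-0.9],
    [[0,0,0],[0,0,0],-0.9],
    [[0,0,0],[0,0,0],-0.9],
    [[0,0,0],[0,0,0],-0.9],
  ],
)

```text
time: 16.62
eef_pos: [0.6216, -0.137, 0.1139]
tool_rot: [1.184, 2.904, 0.002]
contact_force: [-3.8, 4.2, 22.4]
finger_gap: 0.157
grasp_force: 50.0
```

Request:
play_rows(
  deltas=[
    [[0,0,0],[0,0,0],-0.9],
    [[0,0,0],[0,0,0],-0.9],
    [[0,0,0],[0,0,0],-0.9],
    [[0,0,0],[0,0,0],-0.9],
    [[0,0,0],[0,0,0],-0.9],
    [[0,0,0],[0,0,0],-0.9],
    [[0,0,0],[0,0,0],-0.9],
    [[0,0,0],[0,0,0],-0.9],
  ],
)

```text
time: 17.28
eef_pos: [0.6216, -0.1371, 0.1139]
tool_rot: [1.184, 2.904, 0.002]
contact_force: [-4.1, 2.5, 22.5]
finger_gap: 0.156
grasp_force: 50.0
```

Request:
play_rows(
  deltas=[
    [[0,0,0],[0,0,0],-0.9],
    [[0,0,0],[0,0,0],-0.9],
    [[0,0,0],[0,0,0],-0.9],
    [[0,0,0],[0,0,0],-0.9],
    [[0,0,0],[0,0,0],-0.9],
    [[0,0,0],[0,0,0],-0.9],
    [[0,0,0],[0,0,0],-0.9],
    [[0,0,0],[0,0,0],-0.9],
  ],
)

```text
time: 17.95
eef_pos: [0.6216, -0.1371, 0.1139]
tool_rot: [1.184, 2.904, 0.002]
contact_force: [-4.6, 3.7, 21.3]
finger_gap: 0.163
grasp_force: 50.0
```

```bash
python3 -c "
from h import *
bubble()"
```

```text
window [0.5859 0.0432] bubble off (+hinge) mm 0.0 npix 94 f [-2.7  2.2 21.9] z 0.1139 t 18.0
```

Request:
play_rows(
  deltas=[
    [[0,0,0],[0,0,0],-0.9],
    [[0,0,0],[0,0,0],-0.9],
    [[0,0,0],[0,0,0],-0.9],
    [[0,0,0],[0,0,0],-0.9],
    [[0,0,0],[0,0,0],-0.9],
    [[0,0,0],[0,0,0],-0.9],
    [[0,0,0],[0,0,0],-0.9],
    [[0,0,0],[0,0,0],-0.9],
  ],
)

```text
time: 18.67
eef_pos: [0.6216, -0.1371, 0.1139]
tool_rot: [1.184, 2.905, 0.002]
contact_force: [-3.8, 3.1, 22.6]
finger_gap: 0.156
grasp_force: 50.0
```

```bash
python3 -c "
from h import *
bubble();t=cam('top')['image'];cv2.imwrite('pics/z7.png',np.vstack([cv2.resize(t[195:245,180:280],(560,280),interpolation=0),cv2.resize(t[90:340],(560,250))]))"
```

```text
window [0.5859 0.0432] bubble off (+hinge) mm 0.2 npix 93 f [-3.9  2.4 22.4] z 0.1138 t 18.7167
```

View pics/z7.png

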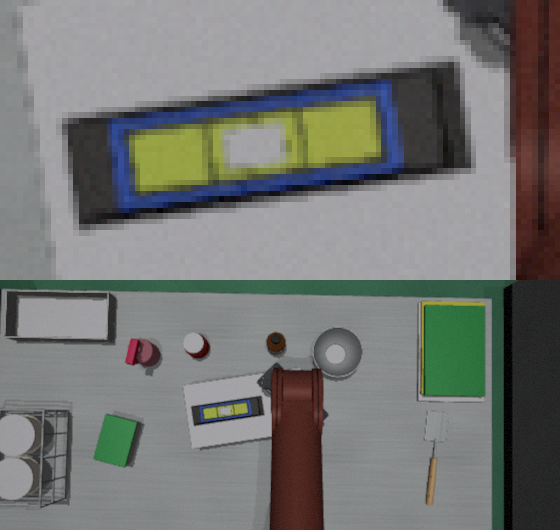

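The bubble spans columns 223–289 between the lines at 211 and 301, so it is centred. The knob is held pressed at about 22 N, and nothing else has moved.

```bash
python3 -c "
from bench import job
print(job.hand_in())"
```

```text
the job is handed in; nothing more can be done
None
```

I handed the job in at about 19 s: the level is released on the strip, the knob is held pressed on its stop at about 22 N, the bubble is within about 1 mm of centre, and the final picture shows nothing else moved.

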